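# Strip a battery module and fit its transport cover

## Task

Make this discharged battery module ready for transport: lift the loose copper link and the loose aluminium bar off its terminals and put each into the scrap bin that already holds its own metal, then pick up the yellow terminal cover and lower it over the module's two locating pins until it rests flush on both end plates. Lower it gently, do not let it drop onto the module, let go once it is seated, and leave everything else on the bench where it is.

Things in the scene. Friction and masses are not known exactly. Their poses are not given: they have to be found in the camera images.
- module: discharged battery module, fixed on the bench: four blue cells stacked along its y between two aluminium end plates, 132 (x) x 144 (y). Origin on the bench under its centre. Black cell tops 94 above the bench; terminals, dia 16, tops at 99, in two rows along y at x = -42 and +42, y = -40.5 to 40.5. End plates 132 x 18, centred at y = +63 and -63, tops at 100; a locating pin in the middle of each
- pin_a (a point): tip of the locating pin at module x = 0, y = +63: upright, dia 10, rising 30 above the end plate (tip 130 above the bench); the lower 15 is straight, the upper 15 a bullet nose narrowing to dia 2
- pin_b (a point): tip of the other, identical pin, at module x = 0, y = -63
- cover: yellow terminal cover, loose, lying flat on the bench right way up, 0.18 to 0.35 kg: plate 132 (x) x 150 (y) x 8 thick with two through holes dia 13 at x = 0, y = +63 and -63; fits either way round. In the middle an upright lifting rib 14 wide (x), 56 long (y), top 42 above the underside: grip here. Origin: centre of the underside, z up. Seated, the underside is 100 above the bench
- copper_link: copper cell link, loose, lying on one row of terminals (either row): 20 wide (x), 72 long (y), 5 thick, with a raised hump in the middle (22 long, top 10 above the underside). About 62 g. Origin at the centre of the underside, z up. Grip it across its 20 width at the hump
- alu_bar: aluminium bar, loose, lying on the other row of terminals: flat, 22 wide (x), 78 long (y), 6 thick. About 28 g. Origin at the centre of the underside, z up. Grip it across its 22 width
- copper_bin: blue open scrap bin, fixed, 170 (x) x 130 (y) x 60 tall, walls and floor 4 thick, with three copper links already lying in it (up to 14 above the bench). Origin on the bench under its centre. It may stand at the left or at the right
- alu_bin: grey open scrap bin, fixed, same size, with three aluminium bars already lying in it (up to 10 above the bench). Origin on the bench under its centre. It stands on the other side
- green_cell: bystander: green cylindrical cell, 32 dia x 70 tall, standing; origin under its centre
- teal_cell: bystander: teal cylindrical cell, 32 dia x 70 tall, standing; origin under its centre
- nut_driver: bystander: orange-handled nut driver, 200 long and 28 thick, lying on the bench between the robot and the work; origin on the bench under its middle, its own x runs from handle to socket
- blue_pack: bystander: blue-wrapped battery pack 70 x 170 x 55 tall; origin under its centre
- yellow_pack: bystander: yellow-wrapped battery pack 75 x 130 x 50 tall; origin under its centre
- nut_tray: bystander: black tray of nuts 90 x 120 x 30 tall; origin under its centre
- meter: bystander: orange and black hand-held test meter 85 x 165 x 50 tall, lying flat; origin under its centre
Things that resemble listed ones, but are neither listed nor needed, are in the scene too. Several things have the shape of the alu_bar; the one meant has the colours described above.

How it is judged (in metres and radians):
On the way, in this order (a step that is already met when the one before it is completed fails the run):
1. the copper link lies in the blue bin with copper and the aluminium bar in the grey bin with aluminium (in either order) (x of copper_link in the frame of copper_bin between -0.08 and 0.08 m and y of copper_link in the frame of copper_bin between -0.06 and 0.06 m and z of copper_link in the frame of copper_bin between 0 and 0.045 m and x of alu_bar in the frame of alu_bin between -0.08 and 0.08 m and y of alu_bar in the frame of alu_bin between -0.06 and 0.06 m and z of alu_bar in the frame of alu_bin between 0 and 0.045 m), for 0.2 s.
2. the cover is over both pins and flush on both end plates (horizontal distance between cover and module below 0.004 m and angle between the y axis of cover and the y axis of module, either way round below 0.06 rad and angle between cover's own z axis and vertical below 0.025 rad and z of cover in the frame of module between 0.0975 and 0.102 m), for 0.2 s.
At the end, for the whole second after the job is handed in: Copper link in the blue bin, aluminium bar in the grey bin (origins inside the walls, under 45 mm high); cover over both pins, underside 100 mm above the bench (-2.5/+2 mm), centre within 4 mm, long axis within 0.06 rad (either way round), level within 0.025 rad; all three at rest (20 mm/s) (all of step 1 and all of step 2 and linear speed of each of cover, copper_link, alu_bar below 0.02 m/s); the robot touches nothing.
It fails at once if the cover drops or is slammed onto the module (faster than 0.35 m/s within 35 mm above its seat) (horizontal distance between cover and module below 0.03 m and z of cover in the frame of module below 0.135 m and linear speed of cover above 0.35 m/s).
It fails at once if a bystander is shifted by more than 30 mm (distance of any of green_cell, teal_cell, nut_driver, blue_pack, yellow_pack, nut_tray, meter from where it was at the start of the episode above 0.03 m).
It also fails if it takes over 66 s, if anything falls off the work surface, if the arm or the gripper's body presses on something with over 40 N, if the wrist force passes 120 N, or if a joint passes its speed limit or range.

## Robot

A 6-joint arm with a two-finger parallel gripper is mounted at the origin on the work surface. World frame = base frame: x ahead of the robot, y to its left, z up, the work surface at z = 0. Lengths are in m, angles in degrees, forces in N, time in s.
With the tool pointing down it reaches from about 0.25 to 0.725 m from the base axis. Payload 9.7 kg.
Tool frame: the origin (TCP) lies at the very end of the fingers, on their centre line; the grasp point (between the pads) lies 19 mm behind it; x points along the fingers, y is the direction in which the jaws open and shut, and the axes are right-handed (so a half turn about x gives the same grasp; the last joint's range is limited). The gripper opens to 85 mm and grips with 20 to 120 N. Pads are 22 mm wide; open, the fingers measure 114 mm over their backs; the gripper's body (76 mm by 85 mm) begins 54 mm behind the grasp point. The pads swing forward as they close: fully open they stand 13 mm farther back than shut.
Start: joints at [70.875, 4.979, 10.078, 95.1, 0, 90], TCP at [0.18, 0.52, 0.231] pointing down, gripper open.
Joint ranges: [-179.16, 179.16], [-48.56, 103.87], [-65.8, 70.77], [-126.05, 130.52], [-82.76, 87.17], [-180, 180]. Speed limits (degrees/s): [127.2, 127.2, 147.25, 180, 180, 180].

## Interface

Orientations are given as [roll, pitch, yaw] about the fixed x, y, z axes, in that order (R = Rz(yaw) Ry(pitch) Rx(roll)).
In Python, from workcell import get_obs, cams, bot gives the robot as it stands.
- The arm moves only by the tool apply_moves, never from a script. Its argument "rows" is a list that holds one entry, the list of rows, each a list of 7 numbers: the shift along the tool's x, y, z in mm, then the turn, a rotation vector about the tool's x, y, z in rad, then the opening, from 0 (shut) to 1 (fully open). A call has 1 to 20 rows; each row is the pose to reach, as a shift and turn from the pose measured when the call began, along the tool's axes at that moment; what a row does not reach only later rows make up. A row lasts 1/10 s, in which the tool goes at most 50 mm and 8.59 degrees, less where a joint would pass 70% of its speed; a pose out of reach is approached as far as the arm can. A call with a gripper value outside its range is refused whole. The fingers move at their own pace and stop on an object; "newtons" is the grip in N (left out, the last holds). Time passes only in rows, so rows that repeat a pose let the fingers close. It gives the time, the measured TCP pose, the force and the opening at its end, in the units of the state.
- get_obs(): the state, without advancing time (a new reading comes with each control period).
- cams.camera(name): name is "scene" or "top" or "wrist"; returns a dict with "pixels" (400x640x3 uint8, red, green, blue), "range_z" (400x640 float32, m along the optical axis (not along the pixel's ray), 0 where there is no reading), "fx", "fy", "cx", "cy" (pixels), "eye" and "attitude" of the camera in the world. Camera axes: x right, y up, looking along -z (the intrinsics and any distortion apply to the point x, -y, -z); pixel columns grow to the right and rows downward; lengths in m; the calibration is good to about 2 mm. A picture is of the moment at which its call begins.
- bot.job_done(): hands the job in, once; it reports no verdict.
Trained networks look in a picture, given as the dict that the camera call returned (one of the last four; its "shot" number tells which), for a name from the list of things; names that differ only in an ending like _2 or _b are one class to them, and where a whole thing is asked for, a point or a joint stands for the part that bears it (a point fixed in the world has none). Each returns a list of dicts, best first, with "confidence" (0 to 1); they miss things now and then, are a little off and sometimes report something else, mostly with a low value. They report only what shows in the picture. A call takes as long as a camera call. They do not tell look-alikes from the thing itself.
- cams.find_in(label, picture): "at" ([x, y, z] in m, in world coordinates, good to about 4 mm: the middle of the surface that is visible of it).
The state is a dict: "time": time; "q": joint angles; "qd": joint speeds; "joint_efforts": joint torques, N m; "ee_pos": TCP position; "tcp_rot": TCP orientation; "wrist_force": force on the tool from outside, world axes, zero at the start; "torque": the same for the moment, N m; "opening": finger opening in m.
Only numpy, scipy, OpenCV 4.12 (cv2) and the standard library are available. Lean on these libraries where they do the work, as an engineer would, in place of code of your own. Each camera call takes 0.05 s, during which the arm holds its last target.

## Working session

There is one attempt and no reset: what is moved stays moved. The work goes in short steps, Python scripts to look and compute and a tool call to move; the robot and the scene stay as the last step left them, time stands still between calls to the robot, and variables do not carry over. Pictures are saved under pics/ and viewed, and the job is handed in when it is done.

Besides the shell and the picture viewer there is one more tool, called after "Request:" by a JSON object that holds its "op" and its "data". apply_moves: Moves the arm, as the interface text tells. Its arguments: {"type":"object","properties":{"rows":{"type":"array"},"newtons":{"type":"number"}},"required":["rows"]}

```bash
ls; mkdir -p pics; cat > h.py <<'E'
import numpy as np, cv2
from scipy.spatial.transform import Rotation as R
from workcell import get_obs, cams, bot
def snap(n,f):
    p=cams.camera(n); cv2.imwrite('pics/'+f,cv2.cvtColor(p['pixels'],cv2.COLOR_RGB2BGR)); np.savez('pics/'+f+'.npz',**{k:v for k,v in p.items() if k not in('shot',)}); return p
def Rc(p):
    a=np.array(p['attitude'],float)
    return a if a.shape==(3,3) else R.from_euler('xyz',a,degrees=True).as_matrix()
def cloud(p):
    z=p['range_z']; v,u=np.mgrid[0:400,0:640]
    c=np.stack([(u-p['cx'])/p['fx']*z,-(v-p['cy'])/p['fy']*z,-z],-1)
    return c@Rc(p).T+np.array(p['eye'])
E
python3 - <<'E'
from h import *
print(get_obs())
for n in('scene','top','wrist'):
    p=snap(n,n+'0.png'); print(n,{k:v for k,v in p.items() if k not in('pixels','range_z')})
    for l in 'module cover copper_link alu_bar copper_bin alu_bin pin_a'.split():
        for d in cams.find_in(l,p): print(l,np.round(d['at'],3),round(d['confidence'],2))
E
```

```text
pics
{'time': 0.0, 'q': array([7.08765047e+01, 5.01120602e+00, 1.00339897e+01, 9.51005443e+01,
       1.82017403e-04, 9.00013447e+01]), 'qd': array([ 0.08668314, -0.02369477,  0.07732958, -0.02468253,  0.06800365,
        0.09648308]), 'joint_efforts': array([-1.83388926e-03, -5.20386887e+01,  4.64805079e+01,  1.62930926e-02,
       -1.22495812e-04, -6.06782997e-07]), 'ee_pos': array([0.18010364, 0.51942208, 0.2305779 ]), 'tcp_rot': array([ -90.1327695 ,   89.92223916, -109.2576096 ]), 'wrist_force': array([ 0.03278601, -0.10851672,  0.2642425 ]), 'torque': array([-0.02117142, -0.02428039, -0.05256075]), 'opening': 0.08540668045918047}
scene {'fx': 465.43536245976264, 'fy': 465.43536245976264, 'cx': 310.20744560488623, 'cy': 194.56303627690906, 'eye': array([ 1.28855286, -0.91783736,  0.7995813 ]), 'attitude': array([58.02754514,  0.11213181, 38.48374235]), 'shot': 1}
module [0.624 0.074 0.078] 0.69
module [ 0.417 -0.004  0.02 ] 0.67
cover [ 0.747 -0.031  0.057] 0.58
cover [0.625 0.07  0.08 ] 0.5
copper_link [0.642 0.133 0.104] 0.62
alu_bar [0.558 0.118 0.104] 0.68
alu_bar [0.43  0.2
[... 276 characters left out ...]
]), 'attitude': array([  7.78113384,  -1.40087926, -89.07470214]), 'shot': 2}
module [0.593 0.124 0.093] 0.84
module [0.78  0.151 0.049] 0.49
cover [ 0.503 -0.141  0.007] 0.89
copper_link [0.637 0.142 0.104] 0.57
copper_link [0.555 0.121 0.104] 0.25
alu_bar [0.439 0.196 0.008] 0.84
alu_bar [0.561 0.122 0.103] 0.65
copper_bin [0.488 0.394 0.01 ] 0.68
alu_bin [ 0.467 -0.391  0.008] 0.92
pin_a [0.595 0.116 0.094] 0.72
wrist {'fx': 359.82996878919977, 'fy': 359.82996878919977, 'cx': 312.10035963487513, 'cy': 200.91775552775493, 'eye': array([0.11601253, 0.53998011, 0.37367197]), 'attitude': array([-1.55006579e+01, -1.96041077e-02,  7.08859999e+01]), 'shot': 3}
copper_bin [0.399 0.436 0.006] 0.49
```

View pics/top0.png

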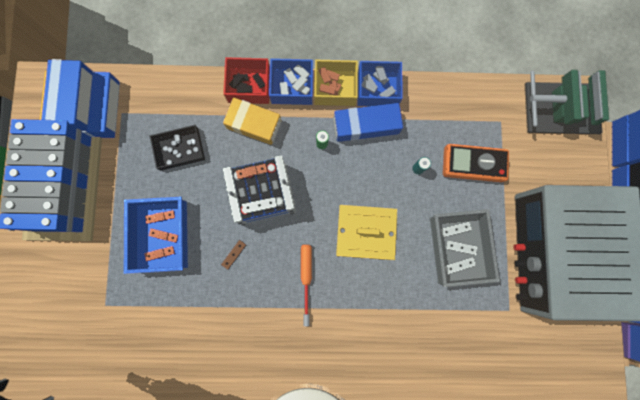

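View pics/scene0.png

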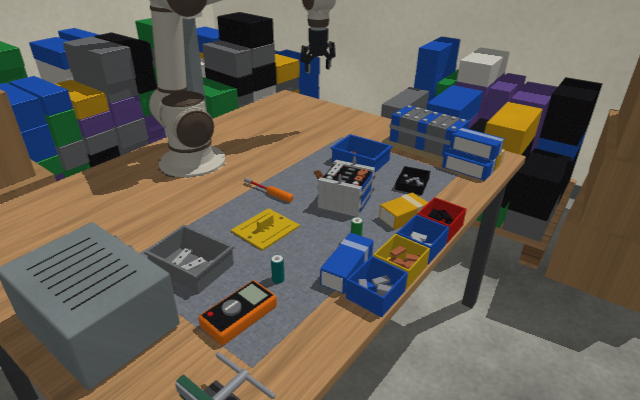

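```bash
python3 - <<'E'
import cv2
a=cv2.imread('pics/top0.png'); cv2.imwrite('pics/crop0.png',cv2.resize(a[70:290,180:420],None,fx=2.7,fy=2.7,interpolation=cv2.INTER_CUBIC)[:600])
E
```

```text
(no output)
```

View pics/crop0.png

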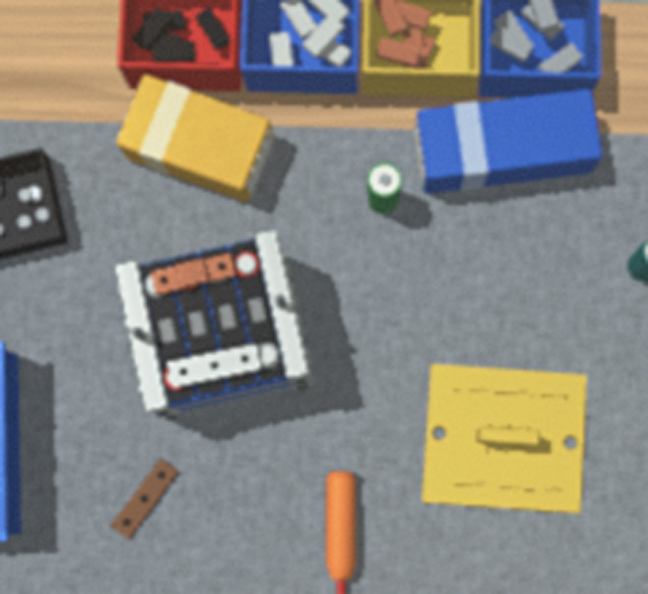

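Candidates in the top view:
- Copper link: the copper bar with a hump on the module's far row at (255,170). Copper pieces also lie in the blue bin at (160,235) and in the yellow box at (337,80).
- Aluminium bar: the white-grey bar on the near row at (262,207). Its look-alikes are the brown bar on the bench at (233,255), the bars in the grey bin at (460,247), and the pieces in the boxes at (292,80) and (380,80).

The crop confirms that the two on the module are the right ones. The blue bin with copper is at the left, the grey bin is at the right, and the cover is at (367,232). Next I measure their poses.

```bash
cat > meas.py <<'E'
from h import *
def rect(P,name):
    P=P[:, :2].astype(np.float32)*1000
    (c,s,a)=cv2.minAreaRect(P); b=cv2.boxPoints((c,s,a)); e=b[1]-b[0],b[2]-b[1]; L=max(e,key=np.linalg.norm)
    print(name,'n',len(P),'c',np.round(c,1),'size',np.round(sorted(s),1),'long dir deg',round(np.degrees(np.arctan2(L[1],L[0]))%180,1)); return c
E
python3 - <<'E'
from meas import *
for n in ('top','scene'):
    p=snap(n,n+'1.png'); C=cloud(p); rgb=p['pixels'].astype(int); r,g,b=rgb[...,0],rgb[...,1],rgb[...,2]
    X,Y,Z=C[...,0],C[...,1],C[...,2]
    print(n,'bench z',np.median(Z[(abs(X-.4)<.03)&(abs(Y-0.1)<.05)]))
    box=(abs(X-.6)<.12)&(abs(Y-.125)<.13)
    cop=box&(Z>.095)&(Z<.118)&(r-b>60)&(r>110)
    # largest comp
    def big(m):
        k,l,s,_=cv2.connectedComponentsWithStats(m.astype(np.uint8)); 
        return l==1+np.argmax(s[1:,4])
    rect(C[big(cop)],'copper'); print(' z',np.percentile(Z[big(cop)],[5,50,95]))
    wh=box&(Z>.085)&(Z<.118)&(np.minimum(np.minimum(r,g),b)>130)&(abs(r-b)<40)
    k,l,s,_=cv2.connectedComponentsWithStats(wh.astype(np.uint8))
    for i in range(1,k):
        if s[i,4]>40: rect(C[l==i],'white%d'%i); print(' z',np.percentile(Z[l==i],[5,50,95]))
    allm=box&(Z>.085)&(Z<.15); rect(C[big(allm)],'module top')
    cb=(abs(X-.5)<.15)&(abs(Y+.14)<.14)&(r-b>70)&(g-b>40)
    rect(C[big(cb)&(Z<.015)],'cover plate'); rect(C[cb&(Z>.034)&(Z<.05)],'rib'); print(' z',np.percentile(Z[big(cb)],[5,50,99]))
    for nm,y in(('blue',.4),('grey',-.38)):
        m=(abs(X-.48)<.14)&(abs(Y-y)<.12)&(Z>.052)&(Z<.066); rect(C[m],nm+' bin rim')
E
```

```text
top bench z 0.0012533262530944889
copper n 241 c [639.1 142.7] size [20.7 71.2] long dir deg 104.7
 z [0.1012066  0.10493812 0.11076845]
white1 n 415 c [615.3  64.8] size [ 20.7 132.7] long dir deg 14.9
 z [0.09634661 0.09985502 0.10319818]
white3 n 213 c [615.  197.1] size [21.9 65.9] long dir deg 13.3
 z [0.09312798 0.09976176 0.10269092]
white9 n 220 c [551.7 180.9] size [22.  66.9] long dir deg 13.4
 z [0.09461643 0.09956658 0.10295728]
white10 n 368 c [559.4 114.8] size [22.3 96.9] long dir deg 102.7
 z [0.09579447 0.10464067 0.10765468]
module top n 3299 c [599.4 126.8] size [132.7 151.1] long dir deg 104.4
cover plate n 2774 c [ 504.9 -145.3] size [132.3 151.8] long dir deg 86.9
rib n 128 c [ 504.9 -144.2] size [13.9 55.5] long dir deg 86.9
 z [0.00475664 0.00834239 0.04310123]
blue bin rim n 1000 c [487.  382.2] size [140.6 178.3] long dir deg 4.7
grey bin rim n 974 c [ 468.4 -382.9] size [140.  178.4] long dir deg 6.2
scene bench z 0.0004727782940041614
copper n 39 c [637.3 156.6] size [19.2 55.6] long dir deg 106.2
 z [0.10084015 0.10665628 0.10928337]
white1 n 116 c [551.3 135.4] size [ 51.2 110.4] long dir deg 91.6
 z [0.09833478 0.10327205 0.10736986]
white2 n 46 c [618.3 193.9] size [18.3 62.6] long dir deg 17.8
 z [0.09684914 0.09956519 0.10133289]
white4 n 51 c [579.1  57.8] size [21.8 56. ] long dir deg 10.7
 z [0.09674434 0.09915663 0.10137529]
white5 n 72 c [648.8  71.3] size [41.2 59.1] long dir deg 46.6
 z [0.09715047 0.0992631  0.1008592 ]
module top n 1204 c [601.1 125.1] size [132.2 152.3] long dir deg 104.2
cover plate n 1329 c [ 502.5 -143.3] size [147.2 155. ] long dir deg 86.1
rib n 84 c [ 507.2 -145. ] size [17.  54.5] long dir deg 88.1
 z [0.00376449 0.00769939 0.04238153]
blue bin rim n 371 c [488.3 381.8] size [147.5 183.8] long dir deg 3.3
grey bin rim n 830 c [ 468.5 -382.1] size [142.  181.6] long dir deg 6.3
```

```bash
cat >> h.py <<'E'
def pose():
    o=get_obs(); return np.array(o['ee_pos']),R.from_euler('xyz',o['tcp_rot'],degrees=True).as_matrix()
def Rt(jaw): # jaw dir deg (mod 180): tool x down, y along jaw; nearest to current
    _,M=pose(); best=None
    for a in (jaw,jaw+180):
        a=np.radians(a); x=np.array([0,0,-1.]); y=np.array([np.cos(a),np.sin(a),0]); T=np.c_[x,y,np.cross(x,y)]
        rv=R.from_matrix(M.T@T).as_rotvec()
        if best is None or np.linalg.norm(rv)<np.linalg.norm(best[1]): best=(T,rv)
    return best
def go(xyz,jaw):
    p,M=pose(); T,rv=Rt(jaw); d=M.T@(np.array(xyz)-p)*1000
    print('shift',np.round(d,1),'rotvec',np.round(rv,3),'deg',round(np.degrees(np.linalg.norm(rv)),1))
E
python3 - <<'E'
from h import *
p,M=pose(); print(p,M.round(2),get_obs()['q'].round(1))
go([.639,.1427,.25],14.4); go([.639,.1427,.19],14.4)
E
```

```text
[0.18018011 0.51963569 0.23125915] [[-0.    0.33  0.94]
 [-0.    0.94 -0.33]
 [-1.   -0.   -0.  ]] [70.9  5.  10.1 95.1  0.  90. ]
shift [ -18.7 -205.8  557. ] rotvec [0.986 0.    0.   ] deg 56.5
shift [  41.3 -205.8  557. ] rotvec [0.986 0.    0.   ] deg 56.5
```

Request:
{"op": "apply_moves", "data": {"rows": [[[-19, -206, 557, 0.986, 0, 0, 0.6], [-19, -206, 557, 0.986, 0, 0, 0.6], [-19, -206, 557, 0.986, 0, 0, 0.6], [-19, -206, 557, 0.986, 0, 0, 0.6], [-19, -206, 557, 0.986, 0, 0, 0.6], [-19, -206, 557, 0.986, 0, 0, 0.6], [-19, -206, 557, 0.986, 0, 0, 0.6], [-19, -206, 557, 0.986, 0, 0, 0.6], [-19, -206, 557, 0.986, 0, 0, 0.6], [-19, -206, 557, 0.986, 0, 0, 0.6], [-19, -206, 557, 0.986, 0, 0, 0.6], [-19, -206, 557, 0.986, 0, 0, 0.6], [-19, -206, 557, 0.986, 0, 0, 0.6], [-19, -206, 557, 0.986, 0, 0, 0.6], [-19, -206, 557, 0.986, 0, 0, 0.6], [-19, -206, 557, 0.986, 0, 0, 0.6]]]}}

```text
time: 2.9
ee_pos: [0.6382, 0.1436, 0.251]
tcp_rot: [97.0, 90.0, 21.5]
wrist_force: [-0.3, 0.7, 0.3]
opening: 0.0516
```

```bash
python3 - <<'E'
from meas import *
print(get_obs()['time'],pose(),get_obs()['opening'])
p=snap('wrist','w1.png'); C=cloud(p)
for l in('copper_link','alu_bar','pin_a'): print(l,[(np.round(d['at'],3),round(d['confidence'],2)) for d in cams.find_in(l,p)])
E
```

```text
2.9 (array([0.63818907, 0.14356486, 0.25100441]), array([[ 7.18915334e-04,  9.68295128e-01,  2.49807982e-01],
       [ 2.83200448e-04,  2.49807839e-01, -9.68295391e-01],
       [-9.99999701e-01,  7.66868137e-04, -9.46309284e-05]])) 0.05162163208293055
copper_link [(array([0.64 , 0.149, 0.101]), 0.64)]
alu_bar [(array([0.438, 0.196, 0.004]), 0.97), (array([0.558, 0.125, 0.101]), 0.87), (array([0.726, 0.313, 0.002]), 0.75)]
pin_a [(array([0.6  , 0.139, 0.092]), 0.89), (array([ 0.734, -0.013,  0.055]), 0.26)]
```

View pics/w1.png

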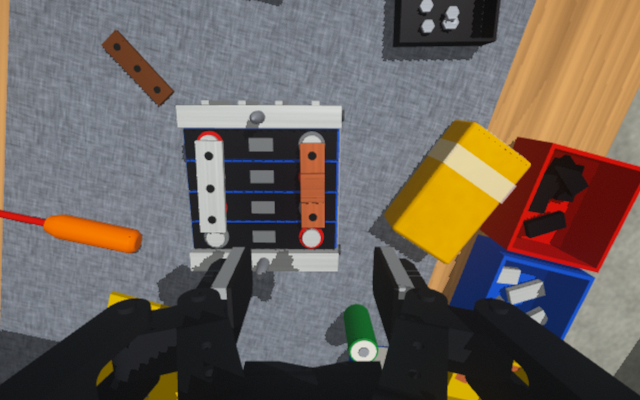

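The wrist view shows the aluminium bar at (210,187), the copper link with its hump at (312,185), and the pins at (257,117) and (262,265). I'll refine all three from this view.

```bash
python3 - <<'E'
from meas import *
p=dict(np.load('pics/w1.png.npz')); C=cloud(p); a=p['pixels'].astype(int); r,g,b=a[...,0],a[...,1],a[...,2]; Z=C[...,2]
def sub(m,x0,x1,y0,y1):
    k=np.zeros_like(m); k[y0:y1,x0:x1]=m[y0:y1,x0:x1]; return k
cop=sub((r-b>50)&(Z>.1)&(Z<.12),298,328,142,230)
rect(C[cop],'copper'); print(np.percentile(Z[cop],[5,50,95]))
hump=cop&(Z>.1075); rect(C[hump],'hump')
al=sub((np.minimum(r,b)>120)&(abs(r-b)<35)&(Z>.1018)&(Z<.112),190,230,130,245)
rect(C[al],'alu'); print(np.percentile(Z[al],[5,50,95]))
# by pixels: ray intersect z=.105
def pz(u,v,z):
    d=Rc(p)@np.array([(u-p['cx'])/p['fx'],-(v-p['cy'])/p['fy'],-1]); e=np.array(p['eye']); return e+d*(z-e[2])/d[2]
for n,u,v,z in(('alu top',209,138,.105),('alu bot',212,233,.105),('cop top',312,142,.104),('cop bot',312,229,.104),('hole',211,188,.105)): print(n,(pz(u,v,z)*1000).round(1))
pa=sub((Z>.115)&(Z<.14),235,285,95,125); print('pin_a',C[pa].mean(0)*1000 if pa.any() else 0, pa.sum())
pb=sub((Z>.115)&(Z<.14),250,285,245,285); print('pin_b',C[pb].mean(0)*1000 if pb.any() else 0, pb.sum())
ep=sub((np.minimum(r,b)>120)&(Z>.096)&(Z<.104),170,350,100,132); rect(C[ep],'plate a')
big=cv2.resize(p['pixels'][90:290,160:360],None,fx=3,fy=3,interpolation=cv2.INTER_CUBIC)[...,::-1]; cv2.imwrite('pics/w1c.png',big)
E
```

```text
copper n 1947 c [638.3 141.4] size [19.6 72. ] long dir deg 105.0
[0.10266006 0.10422364 0.1092429 ]
hump n 611 c [638.4 142. ] size [18.9 23.6] long dir deg 104.6
alu n 2270 c [557.1 119.6] size [22.4 78.4] long dir deg 103.0
[0.10339058 0.10461924 0.10575496]
alu top [549.1 159.7 105. ]
alu bot [565.6  81.2 105. ]
cop top [628.9 176.9 104. ]
cop bot [647.4 105.6 104. ]
hole [557.8 119.9 105. ]
pin_a [584.12238328 186.31139382 123.75279543] 135
pin_b [614.24547824  65.9345955  122.57539509] 134
plate a n 3563 c [583.2 185.7] size [ 17.2 132. ] long dir deg 14.5
```

View pics/w1c.png

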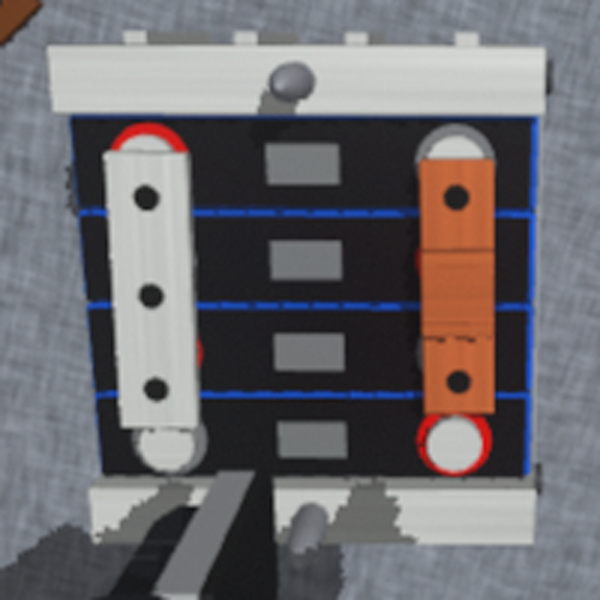

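```bash
python3 - <<'E'
from h import *
go([.6384,.1417,.12],14.8);go([.6384,.1417,.0965],14.8); go([.487,.382,.20],6)
E
```

```text
shift [130.8  -0.6   1.5] rotvec [-0.006  0.    -0.001] deg 0.4
shift [154.3  -0.6   1.4] rotvec [-0.006  0.    -0.001] deg 0.4
shift [  50.8  -87.2 -269. ] rotvec [ 0.147 -0.    -0.001] deg 8.4
```

Request:
{"op": "apply_moves", "data": {"rows": [[[45, -0.6, 1.5, -0.006, 0, 0, 0.6], [90, -0.6, 1.5, -0.006, 0, 0, 0.6], [130, -0.6, 1.5, -0.006, 0, 0, 0.6], [140, -0.6, 1.5, -0.006, 0, 0, 0.55], [150, -0.6, 1.5, -0.006, 0, 0, 0.5], [154, -0.6, 1.5, -0.006, 0, 0, 0.5], [154, -0.6, 1.5, -0.006, 0, 0, 0.5], [154, -0.6, 1.5, -0.006, 0, 0, 0.1], [154, -0.6, 1.5, -0.006, 0, 0, 0.1], [154, -0.6, 1.5, -0.006, 0, 0, 0.05], [154, -0.6, 1.5, -0.006, 0, 0, 0.05], [154, -0.6, 1.5, -0.006, 0, 0, 0.05], [154, -0.6, 1.5, -0.006, 0, 0, 0.05]]], "newtons": 35}}

```text
time: 4.4
ee_pos: [0.6392, 0.1418, 0.0986]
tcp_rot: [88.6, 89.8, 13.4]
wrist_force: [-0.7, 0.2, 5.8]
opening: 0.019
```

Request:
{"op": "apply_moves", "data": {"rows": [[[-15, 0, 0, 0, 0, 0, 0.05], [-40, 0, 0, 0, 0, 0, 0.05], [-80, 0, 0, 0, 0, 0, 0.05], [-110, 0, 0, 0, 0, 0, 0.05], [-110, 0, 0, 0, 0, 0, 0.05]]]}}

```text
time: 4.9
ee_pos: [0.6402, 0.142, 0.2151]
tcp_rot: [87.9, 89.3, 12.6]
wrist_force: [0.3, 0.3, -0.2]
opening: 0.0189
```

```bash
python3 - <<'E'
from h import *
o=get_obs(); print(o['opening'],o['ee_pos'],o['wrist_force'])
p=snap('wrist','w2.png')
go([.487,.382,.20],6);go([.487,.382,.03],6)
E
```

```text
0.018942350315726452 [0.64016377 0.14201165 0.21508308] [ 0.31843245  0.26368994 -0.24335937]
shift [  11.4  -86.5 -271.1] rotvec [ 0.153 -0.    -0.009] deg 8.8
shift [ 181.4  -88.  -271.2] rotvec [ 0.153 -0.    -0.009] deg 8.8
```

View pics/w2.png

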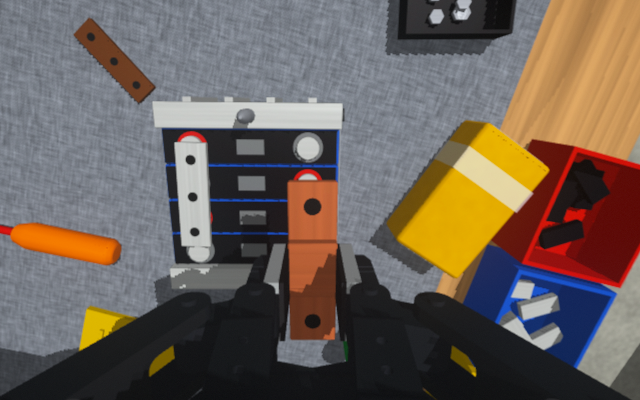

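The link is held between the pads at (312,260) and the row it lay on is empty. I'll carry it to the blue bin.

Request:
{"op": "apply_moves", "data": {"rows": [[[11, -87, -271, 0.153, 0, -0.009, 0.05], [11, -87, -271, 0.153, 0, -0.009, 0.05], [11, -87, -271, 0.153, 0, -0.009, 0.05], [11, -87, -271, 0.153, 0, -0.009, 0.05], [11, -87, -271, 0.153, 0, -0.009, 0.05], [11, -87, -271, 0.153, 0, -0.009, 0.05], [11, -87, -271, 0.153, 0, -0.009, 0.05], [11, -87, -271, 0.153, 0, -0.009, 0.05], [11, -87, -271, 0.153, 0, -0.009, 0.05], [60, -88, -271, 0.153, 0, -0.009, 0.05], [105, -88, -271, 0.153, 0, -0.009, 0.05], [150, -88, -271, 0.153, 0, -0.009, 0.05], [178, -88, -271, 0.153, 0, -0.009, 0.05], [178, -88, -271, 0.153, 0, -0.009, 0.05], [178, -88, -271, 0.153, 0, -0.009, 0.5], [178, -88, -271, 0.153, 0, -0.009, 0.5], [178, -88, -271, 0.153, 0, -0.009, 0.5], [178, -88, -271, 0.153, 0, -0.009, 0.5], [120, -88, -271, 0.153, 0, -0.009, 0.5], [20, -88, -271, 0.153, 0, -0.009, 0.5]]]}}

```text
time: 6.95
ee_pos: [0.4853, 0.3811, 0.1339]
tcp_rot: [-68.0, 89.8, -152.0]
wrist_force: [1.2, 1.3, 0.2]
opening: 0.0427
```

```bash
python3 - <<'E'
from h import *
o=get_obs(); print(o['opening'],o['ee_pos'],o['wrist_force'],o['time'])
p=snap('top','t2.png')
go([.5572,.1198,.20],13);go([.5572,.1198,.099],13)
for d in cams.find_in('copper_link',p): print(d)
E
```

```text
0.04270433316713843 [0.48534253 0.38106287 0.13390439] [1.17841952 1.31611613 0.24542214] 6.95
shift [-56.5  41.9 268.7] rotvec [-0.122 -0.005 -0.009] deg 7.0
shift [ 44.5  41.1 269.3] rotvec [-0.122 -0.005 -0.009] deg 7.0
{'at': [0.4855, 0.3828, 0.018], 'confidence': 0.69}
{'at': [0.4639, -0.391, 0.0074], 'confidence': 0.61}
```

View pics/t2.png

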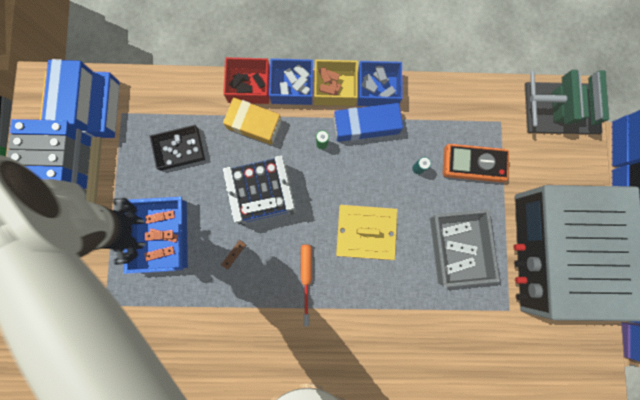

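The gripper has let go and the link lies among the links in the blue bin near (160,236); I'll check it more closely later. Next is the aluminium bar.

Request:
{"op": "apply_moves", "data": {"rows": [[[-45, 0, 0, 0, 0, 0, 0.5], [-70, 20, 40, -0.05, -0.005, -0.009, 0.55], [-70, 42, 269, -0.122, -0.005, -0.009, 0.55], [-70, 42, 269, -0.122, -0.005, -0.009, 0.55], [-70, 42, 269, -0.122, -0.005, -0.009, 0.55], [-70, 42, 269, -0.122, -0.005, -0.009, 0.55], [-70, 42, 269, -0.122, -0.005, -0.009, 0.55], [-70, 42, 269, -0.122, -0.005, -0.009, 0.55], [-70, 42, 269, -0.122, -0.005, -0.009, 0.55], [-70, 42, 269, -0.122, -0.005, -0.009, 0.55], [-25, 41.5, 269, -0.122, -0.005, -0.009, 0.55], [0, 41, 269, -0.122, -0.005, -0.009, 0.55], [0, 41, 269, -0.122, -0.005, -0.009, 0.55]]]}}

```text
time: 8.35
ee_pos: [0.5554, 0.1213, 0.1371]
tcp_rot: [-102.0, 89.7, -178.9]
wrist_force: [0.2, 0.4, 0.5]
opening: 0.0472
```

```bash
python3 - <<'E'
from h import *
o=get_obs(); print(o['opening'],o['ee_pos'],o['wrist_force'],o['time'])
p=snap('wrist','w3.png')
go([.5572,.1198,.098],13)
E
```

```text
0.04723348826498054 [0.555397   0.12126577 0.13710411] [0.19350442 0.43075822 0.45393896] 8.35
shift [41.7  0.6  1.7] rotvec [ 0.002 -0.001  0.002] deg 0.2
```

View pics/w3.png

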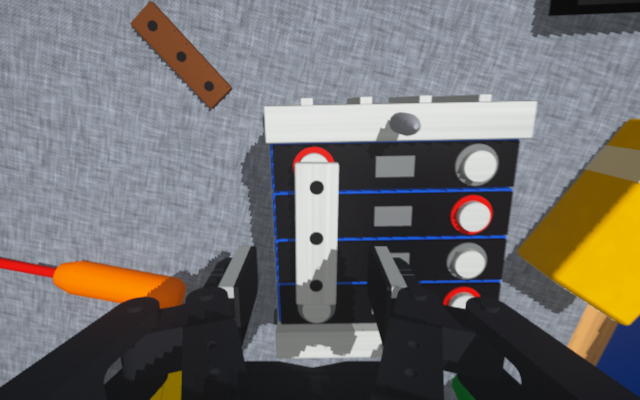

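The bar at (317,235) is centred between the open jaws. Going down and gripping.

Request:
{"op": "apply_moves", "data": {"rows": [[[20, 0.6, 1.7, 0.002, 0, 0, 0.5], [34, 0.6, 1.7, 0.002, 0, 0, 0.5], [41, 0.6, 1.7, 0.002, 0, 0, 0.5], [41, 0.6, 1.7, 0.002, 0, 0, 0.1], [41, 0.6, 1.7, 0.002, 0, 0, 0.05], [41, 0.6, 1.7, 0.002, 0, 0, 0.05], [41, 0.6, 1.7, 0.002, 0, 0, 0.05], [41, 0.6, 1.7, 0.002, 0, 0, 0.05], [41, 0.6, 1.7, 0.002, 0, 0, 0.05], [30, 0.6, 1.7, 0.002, 0, 0, 0.05], [0, 0, 0, 0, 0, 0, 0.05], [-45, 0, 0, 0, 0, 0, 0.05], [-75, 0, 0, 0, 0, 0, 0.05], [-75, 0, 0, 0, 0, 0, 0.05]]], "newtons": 35}}

```text
time: 9.8
ee_pos: [0.5579, 0.1215, 0.2203]
tcp_rot: [99.5, 89.7, 22.6]
wrist_force: [-0.2, -0.7, -0.0]
opening: 0.0204
```

```bash
python3 - <<'E'
from meas import *
o=get_obs(); print(o['opening'],o['ee_pos'],o['wrist_force'],o['time'])
p=snap('wrist','w4.png')
go([.4685,-.3825,.20],6);go([.4685,-.3825,.03],6)
E
```

```text
0.02043096498863661 [0.55786362 0.12153981 0.22032011] [-0.19593593 -0.68196252 -0.01852343] 9.8
shift [  16.7 -201.   470.6] rotvec [ 0.124 -0.001 -0.002] deg 7.1
shift [ 186.7 -201.4  470.8] rotvec [ 0.124 -0.001 -0.002] deg 7.1
```

View pics/w4.png

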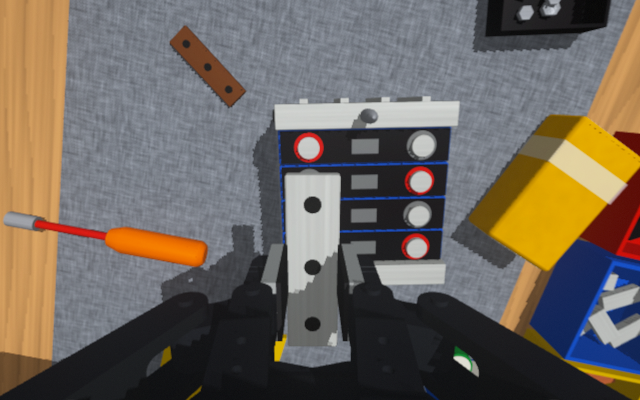

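The bar is held at (312,260). I'll carry it to the grey bin at z about 0.2.

Request:
{"op": "apply_moves", "data": {"rows": [[[17, -201, 471, 0.124, 0, 0, 0.05], [17, -201, 471, 0.124, 0, 0, 0.05], [17, -201, 471, 0.124, 0, 0, 0.05], [17, -201, 471, 0.124, 0, 0, 0.05], [17, -201, 471, 0.124, 0, 0, 0.05], [17, -201, 471, 0.124, 0, 0, 0.05], [17, -201, 471, 0.124, 0, 0, 0.05], [17, -201, 471, 0.124, 0, 0, 0.05], [17, -201, 471, 0.124, 0, 0, 0.05], [17, -201, 471, 0.124, 0, 0, 0.05], [17, -201, 471, 0.124, 0, 0, 0.05], [17, -201, 471, 0.124, 0, 0, 0.05], [17, -201, 471, 0.124, 0, 0, 0.05], [17, -201, 471, 0.124, 0, 0, 0.05], [17, -201, 471, 0.124, 0, 0, 0.05]]]}}

```text
time: 11.35
ee_pos: [0.4691, -0.3816, 0.2]
tcp_rot: [114.9, 89.8, 31.1]
wrist_force: [0.5, -0.1, -0.8]
opening: 0.0205
```

```bash
python3 - <<'E'
from meas import *
o=get_obs(); print(o['opening'],o['ee_pos'],o['wrist_force'],o['time'],o['q'].round(0))
go([.4685,-.3825,.03],6)
E
```

```text
0.020479073310518063 [ 0.46910075 -0.38156103  0.19997906] [ 0.51970541 -0.05439587 -0.76837837] 11.35 [-39.  12.  14.  92.   0.  45.]
shift [170.   -1.1   1.1] rotvec [ 0.002 -0.001 -0.002] deg 0.2
```

Request:
{"op": "apply_moves", "data": {"rows": [[[45, -1, 1, 0, 0, 0, 0.05], [90, -1, 1, 0, 0, 0, 0.05], [135, -1, 1, 0, 0, 0, 0.05], [165, -1, 1, 0, 0, 0, 0.05], [172, -1, 1, 0, 0, 0, 0.05], [172, -1, 1, 0, 0, 0, 0.05], [172, -1, 1, 0, 0, 0, 0.45], [172, -1, 1, 0, 0, 0, 0.45], [172, -1, 1, 0, 0, 0, 0.45], [172, -1, 1, 0, 0, 0, 0.45], [130, -1, 1, 0, 0, 0, 0.45], [85, -1, 1, 0, 0, 0, 0.45], [40, -1, 1, 0, 0, 0, 0.45], [20, -1, 1, 0, 0, 0, 0.45]]]}}

```text
time: 12.75
ee_pos: [0.4691, -0.3834, 0.1853]
tcp_rot: [64.6, 89.6, -19.3]
wrist_force: [0.2, 0.3, -1.0]
opening: 0.0384
```

```bash
python3 - <<'E'
from meas import *
o=get_obs(); print(o['opening'],o['ee_pos'],o['wrist_force'],o['time'])
p=snap('wrist','w5.png'); C=cloud(p)
t=snap('top','t5.png')
for l in('copper_link','alu_bar'):print(l,[(np.round(d['at'],3),d['confidence']) for d in cams.find_in(l,t)])
cv2.imwrite('pics/t5c.png',cv2.resize(t['pixels'][180:290,110:200],None,fx=5,fy=5,interpolation=cv2.INTER_CUBIC)[...,::-1])
go([.505,-.1445,.16],-3)
E
```

```text
0.03838724766240458 [ 0.46908761 -0.38336559  0.18528513] [ 0.20790091  0.30087595 -1.03396371] 12.75
copper_link [(array([0.488, 0.383, 0.021]), 0.59)]
alu_bar [(array([ 0.475, -0.378,  0.012]), 0.73), (array([0.441, 0.194, 0.007]), 0.61)]
shift [  20.4   61.7 -233. ] rotvec [ 0.159 -0.001 -0.003] deg 9.1
```

View pics/w5.png

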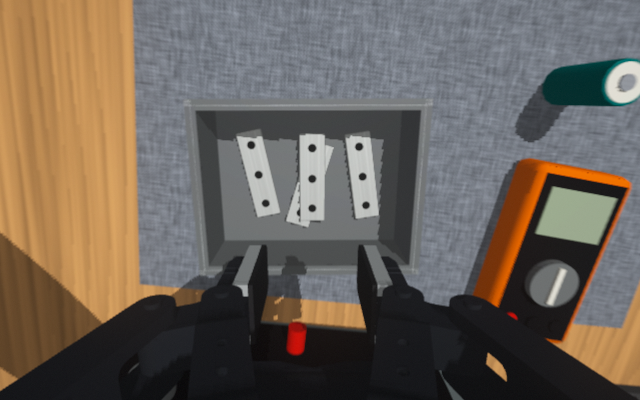

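View pics/t5c.png

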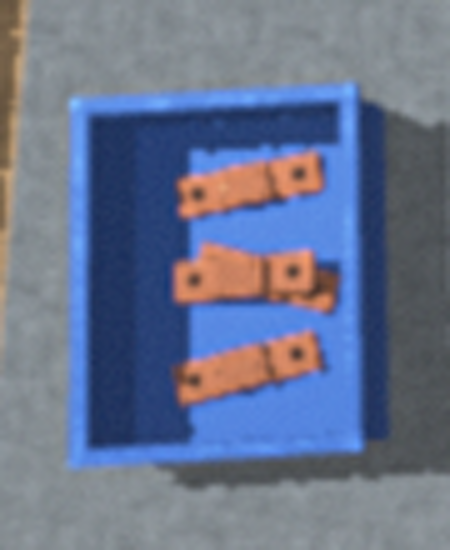

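Both parts lie in their bins, on top of the middle piece in each: aluminium at (312,178) in the wrist view, copper at about (245,280) in the crop. Next is the cover.

Request:
{"op": "apply_moves", "data": {"rows": [[[-10, 0, 0, 0, 0, 0, 0.5], [-10, 62, -233, 0.159, 0, 0, 0.5], [-10, 62, -233, 0.159, 0, 0, 0.5], [-10, 62, -233, 0.159, 0, 0, 0.5], [-10, 62, -233, 0.159, 0, 0, 0.5], [-10, 62, -233, 0.159, 0, 0, 0.5], [-10, 62, -233, 0.159, 0, 0, 0.5], [-10, 62, -233, 0.159, 0, 0, 0.5], [-10, 62, -233, 0.159, 0, 0, 0.5]]]}}

```text
time: 13.85
ee_pos: [0.5049, -0.1451, 0.1899]
tcp_rot: [121.1, 89.9, 28.0]
wrist_force: [0.2, 0.4, 0.8]
opening: 0.0426
```

```bash
python3 - <<'E'
from meas import *
o=get_obs(); print(o['opening'],o['ee_pos'],o['wrist_force'],o['time'])
p=snap('wrist','w6.png'); C=cloud(p); a=p['pixels'].astype(int); r,g,b=a[...,0],a[...,1],a[...,2]; Z=C[...,2]
m=(r-b>60)&(g-b>40)&(abs(C[...,0]-.505)<.1)&(abs(C[...,1]+.145)<.1)
rect(C[m&(Z<.014)],'plate'); rect(C[m&(Z>.036)&(Z<.05)],'rib'); print(np.percentile(Z[m&(Z>.03)],[50,95]))
go([.505,-.1445,.014],-3)
E
```

```text
0.042594900850587994 [ 0.50492817 -0.1450893   0.18992757] [0.24216077 0.41282674 0.82350182] 13.85
plate n 21574 c [ 502.9 -148.3] size [134.6 154.3] long dir deg 86.8
rib n 1103 c [ 504.2 -145.9] size [13.7 55.7] long dir deg 86.8
[0.04167572 0.33237198]
shift [176.   -0.3  -0.7] rotvec [-0.001 -0.001 -0.002] deg 0.1
```

View pics/w6.png

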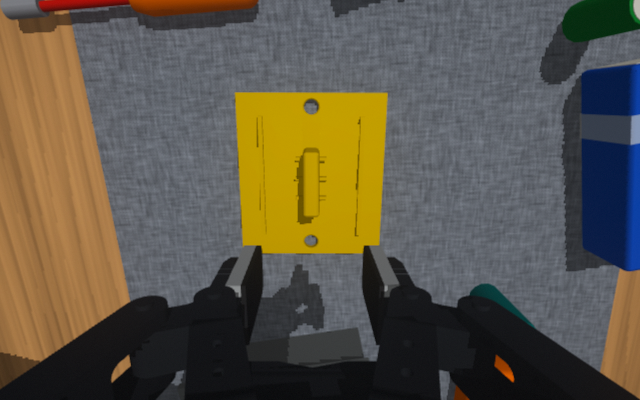

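The rib at (311,182) sits midway between the jaws, and the holes are at (311,106) and (311,241). Going down to the rib.

Request:
{"op": "apply_moves", "data": {"rows": [[[45, 0, 0, 0, 0, 0, 0.5], [90, 0, 0, 0, 0, 0, 0.5], [130, 0, 0, 0, 0, 0, 0.5], [160, 0, 0, 0, 0, 0, 0.45], [173, 0, 0, 0, 0, 0, 0.4], [175, 0, 0, 0, 0, 0, 0.4], [175, 0, 0, 0, 0, 0, 0.1], [175, 0, 0, 0, 0, 0, 0], [175, 0, 0, 0, 0, 0, 0], [175, 0, 0, 0, 0, 0, 0], [175, 0, 0, 0, 0, 0, 0], [175, 0, 0, 0, 0, 0, 0], [175, 0, 0, 0, 0, 0, 0]]], "newtons": 80}}

```text
time: 15.2
ee_pos: [0.5064, -0.1458, 0.0168]
tcp_rot: [88.5, 89.7, -4.5]
wrist_force: [-0.1, -2.9, 5.9]
opening: 0.0125
```

Request:
{"op": "apply_moves", "data": {"rows": [[[-10, 0, 0, 0, 0, 0, 0], [-40, 0, 0, 0, 0, 0, 0], [-85, 0, 0, 0, 0, 0, 0], [-130, 0, 0, 0, 0, 0, 0], [-170, 0, 0, 0, 0, 0, 0], [-180, 0, 0, 0, 0, 0, 0], [-180, 0, 0, 0, 0, 0, 0]]]}}

```text
time: 15.9
ee_pos: [0.5063, -0.1458, 0.1989]
tcp_rot: [84.6, 89.5, -8.5]
wrist_force: [-0.3, 0.1, -2.5]
opening: 0.0129
```

```bash
python3 - <<'E'
from meas import *
o=get_obs(); print(o['opening'],o['ee_pos'],o['wrist_force'],o['torque'],o['time'])
p=snap('wrist','w7.png')
C=cloud(p); a=p['pixels'].astype(int); r,g,b=a[...,0],a[...,1],a[...,2]
m=(r-b>60)&(g-b>40)&(np.linalg.norm(C[...,:2]-o['ee_pos'][:2],axis=-1)<.12)&(abs(C[...,2]-o['ee_pos'][2])<.06)
Q=C[m]; k=abs(Q[:,2]-np.median(Q[:,2]))<.01; Q=Q[k]; c,_,_,_=np.linalg.lstsq(np.c_[Q[:,:2]-o['ee_pos'][:2],np.ones(len(Q))],Q[:,2],rcond=None); print('plate plane',c,len(Q)); rect(Q,'plate')
# module from wrist/top
go([.5992,.1258,.2],14.5)
E
```

```text
0.01289223443958174 [ 0.50625468 -0.14582256  0.19886111] [-0.2777443   0.13535681 -2.49704754] [-0.01124523  0.00904097  0.01126317] 15.9
plate plane [ 0.00641126 -0.00495645  0.1900907 ] 59027
plate n 59027 c [ 506.4 -141.2] size [133.3 139.6] long dir deg 87.0
shift [  -2.9   79.  -276. ] rotvec [-0.306  0.001 -0.005] deg 17.6
```

View pics/w7.png

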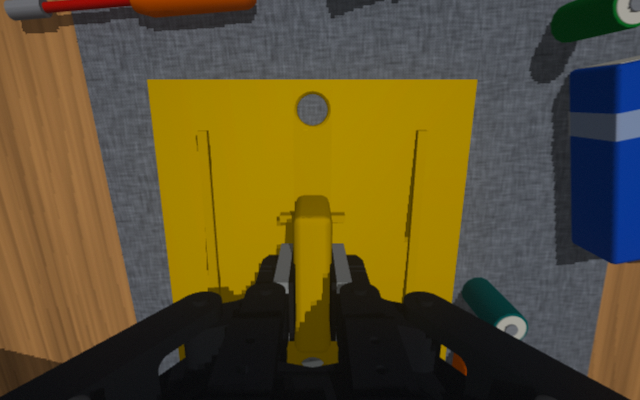

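The cover is held level at (313,230), with the far hole at (313,109) and the near hole at (313,362). I'll measure the hole centres relative to the TCP, and the module pose from the earlier wrist views.

```bash
python3 - <<'E'
from meas import *
P,M=pose()
p=dict(np.load('pics/w7.png.npz')); 
def pz(p,u,v,z):
    d=Rc(p)@np.array([(u-p['cx'])/p['fx'],-(v-p['cy'])/p['fy'],-1]); e=np.array(p['eye']); return e+d*(z-e[2])/d[2]
a=p['pixels'].astype(int); ye=((a[...,0]-a[...,2])>50)
sub=(~ye[85:135,285:342]).astype(np.uint8)
k,l,s,c=cv2.connectedComponentsWithStats(sub); i=1+np.argmax(s[1:,4]); u,v=c[i]+[285,85]; print('hole px',u,v,s[i])
h=pz(p,u,v,.186)   # mid thickness approx
for z in(.190,.186,.182): 
    print('far hole-TCP in tool axes mm',(M.T@(pz(p,u,v,z)-P)*1000).round(1))
# plate edges
C=cloud(p); m=ye&(abs(C[...,2]-.19)<.006)
for row in(100,150,200): 
    q=np.where(m[row,120:500])[0]+120; L=pz(p,q[0]-.5,row,.19);Rr=pz(p,q[-1]+.5,row,.19); print(row,'mid tool y',(M.T@((L+Rr)/2-P)*1000).round(1),'w',np.linalg.norm(L-Rr)*1000)
q=np.where(m[60:120,220])[0]+60; print('far edge',(M.T@(pz(p,220,q[0]-.5,.19)-P)*1000).round(1))
for f in('w1','w2','w3','w4'):
    p=dict(np.load(f'pics/{f}.png.npz')); C=cloud(p); Z=C[...,2]; a=p['pixels'].astype(int)
    X,Y=C[...,0],C[...,1]; cm=np.array([.599,.1255]); t=np.radians(14.5)
    mx=(X-cm[0])*np.cos(t)+(Y-cm[1])*np.sin(t); my=-(X-cm[0])*np.sin(t)+(Y-cm[1])*np.cos(t)
    ep=(np.minimum(a[...,0],a[...,2])>110)&(abs(Z-.1)<.004)&(abs(my-.063)<.014)&(abs(mx)<.08)
    c=rect(C[ep],f+' plate a'); 
    t=(Z>.118)&(Z<.136)&(abs(my-.063)<.015)&(abs(mx)<.02)
    if t.any(): Q=C[t]; print('  pin n',len(Q),'mean',(Q.mean(0)*1000).round(1),'high',(Q[Q[:,2]>.126].mean(0)*1000).round(1), Z[t].max())
E
```

```text
hole px 311.9560585885486 109.1185086551265 [ 12   9  31  32 751]
far hole-TCP in tool axes mm [  6.7   0.4 -62.5]
far hole-TCP in tool axes mm [ 10.7   0.4 -62.4]
far hole-TCP in tool axes mm [ 14.7   0.4 -62.3]
100 mid tool y [  6.7   0.7 -66.1] w 131.4961856554537
150 mid tool y [  6.7   0.9 -45.9] w 131.76276078690057
200 mid tool y [  6.7   0.7 -24.1] w 132.04341331858467
far edge [  6.5 -36.2 -74.3]
w1 plate a n 3586 c [583.2 185.7] size [ 17.2 132. ] long dir deg 14.5
  pin n 119 mean [584.  186.2 124.7] high [583.4 185.8 127.9] 0.1308184375220296
w2 plate a n 4748 c [582.9 185.6] size [ 18. 132.] long dir deg 14.3
  pin n 159 mean [584.1 186.1 124.8] high [583.4 185.8 128. ] 0.13075170376032838
w3 plate a n 9502 c [583.  185.5] size [ 18.1 132.2] long dir deg 14.3
  pin n 358 mean [581.4 185.5 124.7] high [582.4 185.5 128.2] 0.13100826460409645
w4 plate a n 4498 c [583.5 184. ] size [ 21.4 132.2] long dir deg 14.3
  pin n 152 mean [581.9 185.7 124.8] high [582.6 185.7 128.1] 0.13174618878508496
```

```bash
cat >> h.py <<'E'
def goc(cx,cy,z,jaw,off=(.0006,.0006)):
    T,_=Rt(jaw); d=T@np.array([0,off[0],off[1]]); go([cx-d[0],cy-d[1],z],jaw)
E
python3 - <<'E'
from h import *
goc(.5986,.1246,.2,14.35)
E
```

```text
shift [  -2.9   77.7 -275.2] rotvec [-0.304  0.001 -0.005] deg 17.4
```

Request:
{"op": "apply_moves", "data": {"rows": [[[-3, 10, -35, -0.04, 0, -0.005, 0], [-3, 20, -70, -0.08, 0, -0.005, 0], [-3, 30, -105, -0.12, 0, -0.005, 0], [-3, 40, -140, -0.16, 0, -0.005, 0], [-3, 50, -175, -0.2, 0, -0.005, 0], [-3, 60, -210, -0.24, 0, -0.005, 0], [-3, 69, -245, -0.27, 0, -0.005, 0], [-3, 75, -265, -0.295, 0, -0.005, 0], [-3, 77.7, -275, -0.304, 0, -0.005, 0], [-3, 77.7, -275, -0.304, 0, -0.005, 0], [-3, 77.7, -275, -0.304, 0, -0.005, 0]]]}}

```text
time: 17.05
ee_pos: [0.5974, 0.124, 0.1992]
tcp_rot: [-53.4, 89.9, -129.1]
wrist_force: [-0.4, 0.1, -2.2]
opening: 0.0125
```

```bash
python3 - <<'E'
from h import *
o=get_obs(); print(o['ee_pos'],o['tcp_rot'],o['time'],o['opening'])
p=snap('wrist','w8.png'); t=snap('scene','s8.png')
cv2.imwrite('pics/s8c.png',cv2.resize(t['pixels'][130:230,290:410],None,fx=5,fy=5,interpolation=cv2.INTER_CUBIC)[...,::-1])
goc(.5986,.1246,.2,14.35)
E
```

```text
[0.59739422 0.12399754 0.19920311] [ -53.44009036   89.88307057 -129.13060057] 17.05 0.012521769240588938
shift [-0.   0.6 -1.3] rotvec [-0.002  0.001  0.   ] deg 0.1
```

View pics/w8.png

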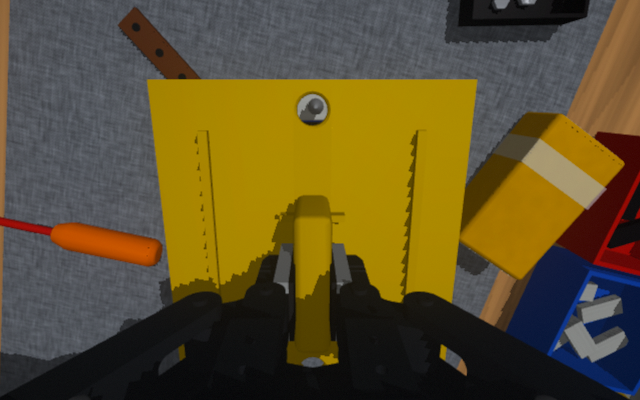

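View pics/s8c.png

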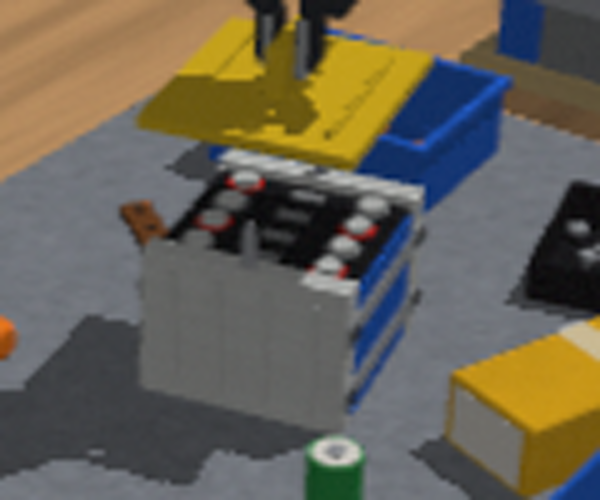

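```bash
python3 - <<'E'
import cv2,numpy as np
a=cv2.imread('pics/w8.png')
A=cv2.resize(a[85:135,285:342],None,fx=10,fy=10,interpolation=cv2.INTER_CUBIC); B=cv2.resize(a[340:380,285:342],None,fx=10,fy=10,interpolation=cv2.INTER_CUBIC)
B=cv2.copyMakeBorder(B,0,100,0,0,cv2.BORDER_CONSTANT)
c=np.hstack([A,B]); cv2.imwrite('pics/w8c.png',cv2.resize(c,None,fx=.7,fy=.7))
E
```

View pics/w8c.png

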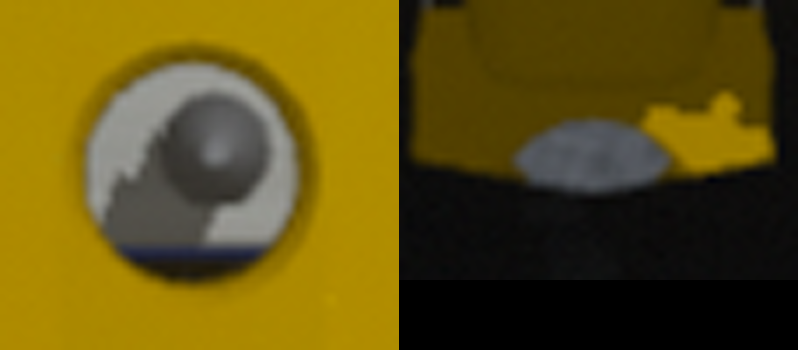

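```bash
python3 - <<'E'
from meas import *
P,M=pose()
p=dict(np.load('pics/w8.png.npz')); C=cloud(p)
def pz(u,v,z):
    d=Rc(p)@np.array([(u-p['cx'])/p['fx'],-(v-p['cy'])/p['fy'],-1]); e=np.array(p['eye']); return e+d*(z-e[2])/d[2]
h=pz(312,109.1,.190)
Q=C[95:125,297:328].reshape(-1,3); t=Q[(Q[:,2]>.126)&(Q[:,2]<.134)]; print(len(t),(t.mean(0)*1000).round(1), t[:,2].max())
v,u=np.where((C[95:125,297:328,2]>.128)&(C[95:125,297:328,2]<.134)); print('tip px',u.mean()+297,v.mean()+95,len(u))
tip=pz(u.mean()+297,v.mean()+95,.1295); print('hole',h*1000,'tip',tip*1000,'tip-hole tool',(M.T@(tip-h)*1000).round(1))
for uu,vv in((313,105),(316,105),(314,103)): print(uu,vv,(M.T@(pz(uu,vv,.130)-h)*1000).round(1))
E
```

```text
78 [582.9 185.6 128. ] 0.13100648674655863
tip px 315.6829268292683 105.85365853658537 41
hole [581.11185979 184.67485699 190.        ] tip [582.9446051  185.65357183 129.5       ] tip-hole tool [60.5  2.  -0.6]
313 105 [60.   0.5 -1. ]
316 105 [60.   2.2 -1. ]
314 103 [60.   1.1 -2.1]
```

Through the far hole at (312,109) the pin tip shows at (315.7,105.9). That means the cover must shift about +2 mm in tool y and -0.6 mm in tool z. I'll correct that, lower to just above the pin tips and look again.

Request:
{"op": "apply_moves", "data": {"rows": [[[10, 2, -0.6, -0.001, 0.001, 0, 0], [20, 2, -0.6, -0.001, 0.001, 0, 0], [30, 2, -0.6, -0.001, 0.001, 0, 0], [38, 2, -0.6, -0.001, 0.001, 0, 0], [42, 2, -0.6, -0.001, 0.001, 0, 0], [42, 2, -0.6, -0.001, 0.001, 0, 0], [42, 2, -0.6, -0.001, 0.001, 0, 0]]]}}

```text
time: 17.85
ee_pos: [0.5994, 0.1247, 0.1582]
tcp_rot: [-15.2, 90.0, -90.9]
wrist_force: [0.2, 0.5, -1.1]
opening: 0.0124
```

```bash
cat > tip.py <<'E'
from meas import *
import sys
f=sys.argv[1]
p=snap('wrist',f); P,M=pose(); C=cloud(p); a=p['pixels'].astype(int)
print(P,get_obs()['tcp_rot'],get_obs()['wrist_force'],get_obs()['time'])
def pz(u,v,z):
    d=Rc(p)@np.array([(u-p['cx'])/p['fx'],-(v-p['cy'])/p['fy'],-1]); e=np.array(p['eye']); return e+d*(z-e[2])/d[2]
ye=((a[...,0]-a[...,2])>50)
k,l,s,c=cv2.connectedComponentsWithStats((~ye[85:135,285:342]).astype(np.uint8)); i=1+np.argmax(s[1:,4]); u,v=c[i]+[285,85]
m=ye&(abs(C[...,2]-(P[2]-.009))<.008); zp=np.median(C[100:200,220:280,2]); print('hole',u,v,'plate top z',zp)
h=pz(u,v,zp)
Zs=C[95:125,297:328,2]; vv,uu=np.where((Zs>.1275)&(Zs<.134)); 
if len(uu): tip=pz(uu.mean()+297,vv.mean()+95,.1292); print('tip px',uu.mean()+297,vv.mean()+95,len(uu),'zmax',Zs[(Zs<.135)].max(),'tip-hole tool',(M.T@(tip-h)*1000).round(1))
A=p['pixels'][80:138,278:348]; cv2.imwrite('pics/c'+f,cv2.resize(A,None,fx=8,fy=8,interpolation=cv2.INTER_CUBIC)[...,::-1])
t=snap('scene','s'+f); cv2.imwrite('pics/cs'+f,cv2.resize(t['pixels'][130:230,290:410],None,fx=5,fy=5,interpolation=cv2.INTER_CUBIC)[...,::-1])
E
python3 tip.py w9.png
```

```text
[0.59952964 0.12475213 0.1584249 ] [ 56.86015606  89.98002399 -18.81140064] [-0.65781637  0.1661068  -2.29405799] 17.9
hole 311.94220430107526 109.03494623655914 plate top z 0.14909800879228413
tip px 311.64383561643837 107.78082191780823 73 zmax 0.13064328579199785 tip-hole tool [19.9 -0.1 -0.2]
```

View pics/cw9.png

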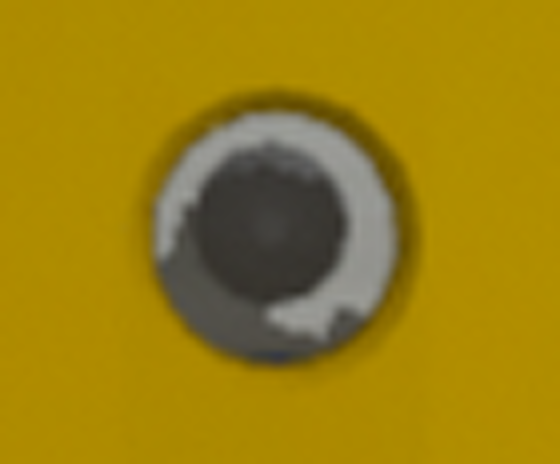

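View pics/csw9.png

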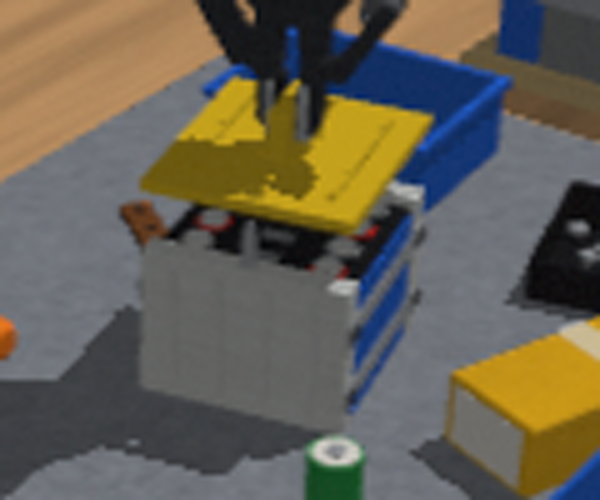

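The far pin tip is centred in the hole, within 0.2 mm. I'll lower slowly over the nose and watch the force.

Request:
{"op": "apply_moves", "data": {"rows": [[[4, 0, 0, 0, 0, 0, 0], [8, 0, 0, 0, 0, 0, 0], [12, 0, 0, 0, 0, 0, 0], [16, 0, 0, 0, 0, 0, 0], [20, 0, 0, 0, 0, 0, 0], [22, 0, 0, 0, 0, 0, 0], [22, 0, 0, 0, 0, 0, 0]]]}}

```text
time: 18.65
ee_pos: [0.5994, 0.1247, 0.1361]
tcp_rot: [-23.9, 90.0, -99.6]
wrist_force: [-0.0, 0.2, -1.6]
opening: 0.0128
```

```bash
python3 tip.py w10.png
```

```text
[0.59953049 0.12472707 0.13638715] [ 50.18949539  89.98119541 -25.48307542] [-0.5834938  -0.3005608  -1.80702731] 18.7
hole 311.9230769230769 109.05937921727396 plate top z 0.12696019216071436
tip px 311.44347826086954 109.40869565217392 115 zmax 0.13070921061179644 tip-hole tool [-2.2 -0.2  0.1]
```

View pics/cw10.png

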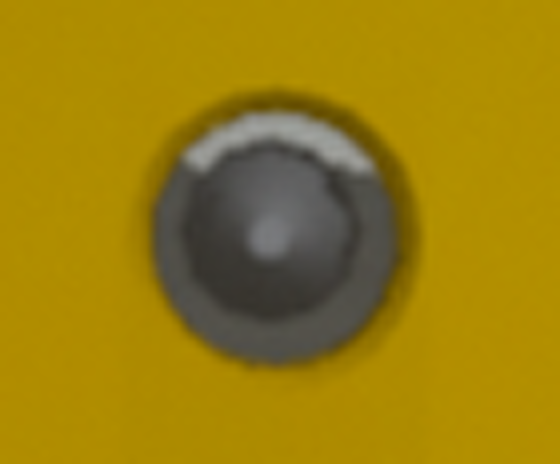

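View pics/csw10.png

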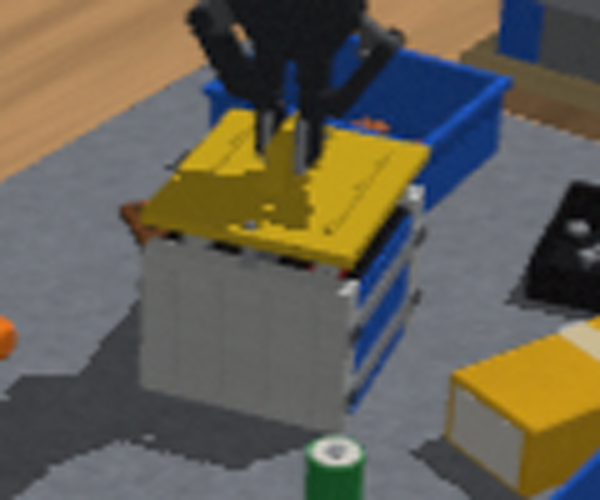

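Both pins are in the noses' range with no side force: pin a is centred at (311,109), and pin b is visible in the scene crop at (250,222). Lowering the remaining 19 mm gently.

Request:
{"op": "apply_moves", "data": {"rows": [[[2, -0.2, 0, 0, 0, 0, 0], [4, -0.2, 0, 0, 0, 0, 0], [6, -0.2, 0, 0, 0, 0, 0], [8, -0.2, 0, 0, 0, 0, 0], [10, -0.2, 0, 0, 0, 0, 0], [12, -0.2, 0, 0, 0, 0, 0], [14, -0.2, 0, 0, 0, 0, 0], [15.5, -0.2, 0, 0, 0, 0, 0], [17, -0.2, 0, 0, 0, 0, 0], [18, -0.2, 0, 0, 0, 0, 0], [18, -0.2, 0, 0, 0, 0, 0]]]}}

```text
time: 19.85
ee_pos: [0.5994, 0.1247, 0.1184]
tcp_rot: [54.6, 90.0, -21.1]
wrist_force: [1.1, -0.3, -2.1]
opening: 0.0124
```

```bash
python3 tip.py w11.png
```

```text
[0.59942042 0.12467505 0.11856191] [65.68357928 89.96942716 -9.99178   ] [ 0.05426154 -0.43135539 -2.46418723] 19.9
hole 311.8592493297587 109.28820375335121 plate top z 0.10932887523758003
tip px 311.3358208955224 109.86567164179104 134 zmax 0.13167158476854965 tip-hole tool [-19.9  -0.2  -0.2]
```

View pics/csw11.png

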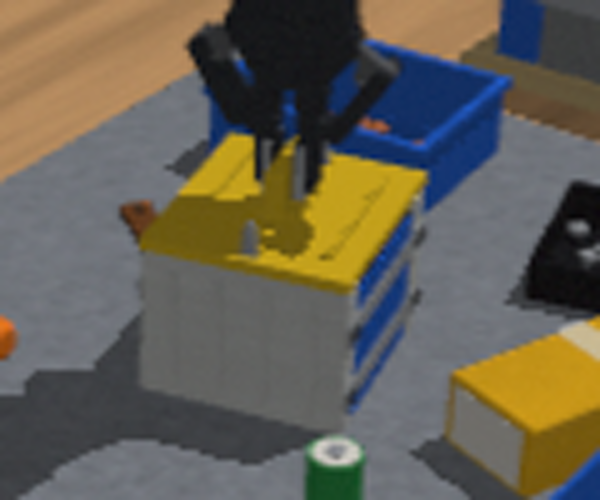

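Both pins come through, and the cover's weight still hangs on the gripper with about 1 mm to go. I'll creep to contact.

Request:
{"op": "apply_moves", "data": {"rows": [[[0.4, 0, 0, 0, 0, 0, 0], [0.8, 0, 0, 0, 0, 0, 0], [1.2, 0, 0, 0, 0, 0, 0], [1.5, 0, 0, 0, 0, 0, 0], [1.7, 0, 0, 0, 0, 0, 0], [1.7, 0, 0, 0, 0, 0, 0]]]}}

```text
time: 20.55
ee_pos: [0.5995, 0.1247, 0.117]
tcp_rot: [72.5, 90.0, -3.2]
wrist_force: [-0.1, 0.2, -2.1]
opening: 0.0129
```

Request:
{"op": "apply_moves", "data": {"rows": [[[0.4, 0, 0, 0, 0, 0, 0], [0.8, 0, 0, 0, 0, 0, 0], [1.2, 0, 0, 0, 0, 0, 0], [1.2, 0, 0, 0, 0, 0, 0]]]}}

```text
time: 20.95
ee_pos: [0.5995, 0.1247, 0.1168]
tcp_rot: [82.5, 89.9, 6.8]
wrist_force: [-2.3, -1.6, 5.9]
opening: 0.0125
```

Contact: the wrist force went from -2 N to +6 N. I'll release and retreat straight up.

Request:
{"op": "apply_moves", "data": {"rows": [[[0, 0, 0, 0, 0, 0, 0.3], [0, 0, 0, 0, 0, 0, 0.45], [0, 0, 0, 0, 0, 0, 0.5], [0, 0, 0, 0, 0, 0, 0.5], [0, 0, 0, 0, 0, 0, 0.5], [-5, 0, 0, 0, 0, 0, 0.5], [-20, 0, 0, 0, 0, 0, 0.5], [-50, 0, 0, 0, 0, 0, 0.5], [-90, 0, 0, 0, 0, 0, 0.5], [-130, 0, 0, 0, 0, 0, 0.5], [-130, 0, 0, 0, 0, 0, 0.5], [-130, 0, 0, 0, 0, 0, 0.5]]]}}

```text
time: 22.15
ee_pos: [0.5999, 0.1248, 0.2491]
tcp_rot: [85.6, 89.7, 10.0]
wrist_force: [0.6, 0.6, -0.4]
opening: 0.0428
```

```bash
python3 - <<'E'
from meas import *
o=get_obs(); print(o['ee_pos'],o['opening'],o['wrist_force'],o['time'])
p=snap('wrist','w12.png'); C=cloud(p); a=p['pixels'].astype(int); r,g,b=a[...,0],a[...,1],a[...,2]; Z=C[...,2]
m=(r-b>60)&(g-b>40)&(abs(Z-.108)<.006)&(abs(C[...,0]-.599)<.11)&(abs(C[...,1]-.125)<.11)
Q=C[m]; c=np.linalg.lstsq(np.c_[Q[:,:2]-[.5987,.1247],np.ones(len(Q))],Q[:,2],rcond=None)[0]; print('plane',c); rect(Q,'plate')
t=snap('top','t12.png'); s=snap('scene','s12.png')
for l in('copper_link','alu_bar'): print(l,[np.round(d['at'],3) for d in cams.find_in(l,t)])
E
```

```text
[0.59987849 0.12480885 0.24912596] 0.04280793542335224 [ 0.58465035  0.61296384 -0.38623239] 22.15
plane [ 0.00039682 -0.000258    0.10787309]
plate n 26305 c [599.2 124.2] size [132.2 150.4] long dir deg 104.3
copper_link [array([0.482, 0.414, 0.015])]
alu_bar [array([ 0.474, -0.377,  0.016])]
```

View pics/w12.png

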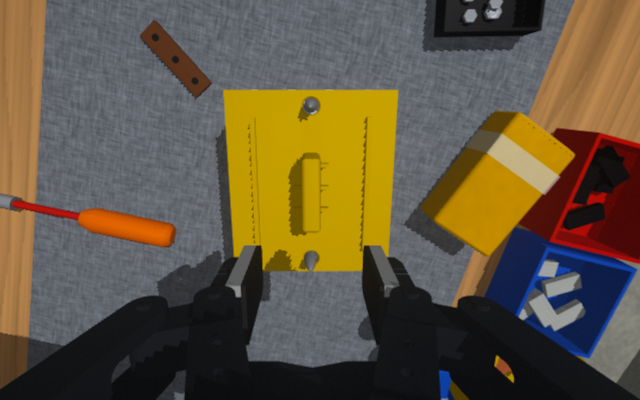

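View pics/s12.png

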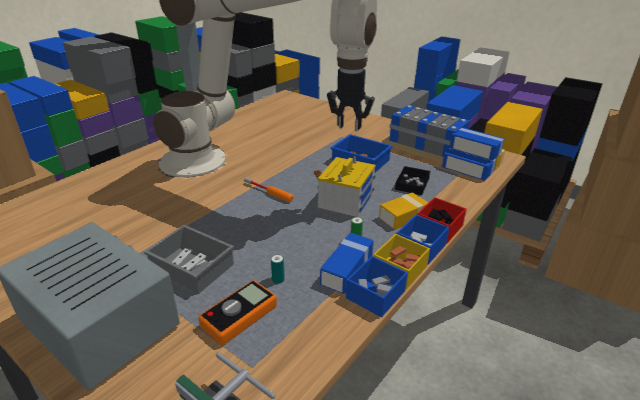

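View pics/t12.png

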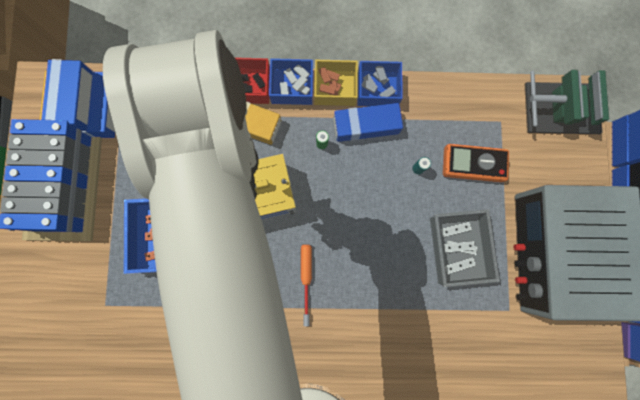

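The cover is flush. Its plate top is at 107.9 mm where 108 is expected, its tilt is below 0.001, its yaw is 14.3°, and both pins come through at (311,105) and (311,260). The two parts are in their bins and the bystanders have not moved. Handing in.

```bash
python3 -c "
from h import *
print(bot.job_done())"
```

```text
the job is handed in; nothing more can be done
None
```

The job is done and handed in at about 22 s of the 66 s allowed; no verdict was reported.

- **Scrap parts:** I put the copper link in the blue copper bin on the left and the aluminium bar in the grey aluminium bin on the right. Each lies on top of the middle piece already there. The networks put the link at about 18–21 mm and the bar at about 12–16 mm high, under the 45 mm limit. In the last top picture the arm covers part of the blue bin, so the copper check rests on an earlier close view.
- **Cover:** I lined its far hole up with the pin by looking through the hole, lowered it slowly until contact (about 6 N), let go and moved straight up.
- **Final cover check:** The wrist camera put the plate top at 107.9 mm (108 expected), level within 0.001 rad. The cover's long axis was within about 0.2° of the module's, and its centre within about 1 mm of where the wrist views put the module's. Both pins come through the holes.
- **Disagreement:** The top camera's first fit of the module centre was about 2 mm off the wrist camera's. I used the wrist views and the sight through the hole.
- **Bystanders:** None appeared shifted in the last pictures; I checked this by eye and did not measure it.

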